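# Fit the spacer ring and index the sample carriage

## Robot

A 6-joint arm with a two-finger parallel gripper is mounted at the origin on the work surface. World frame = base frame: x ahead of the robot, y to its left, z up, the work surface at z = 0. Lengths are in m, angles in rad, forces in N, time in s.
With the tool pointing down it reaches from about 0.375 to 0.975 m from the base axis. Payload 3.8 kg.
Tool frame: the origin (TCP) lies at the centre of the arm's flange, where the gripper is bolted on; the fingertips stand 173 mm ahead of it and the grasp point (between the pads) lies 155 mm ahead of it (bot.tip_reach is the distance from the TCP to the fingertips, in m); z points along the fingers, y is the line along which they close (so a half turn about z gives the same grasp; the last joint's range is limited). The gripper opens to 85 mm and grips with 20 to 120 N. Pads are 22 mm wide; open, the fingers measure 114 mm over their backs; the gripper's body (76 mm by 85 mm) begins 54 mm behind the grasp point. The pads swing forward as they close: fully open they stand 13 mm farther back than shut.
Start: joints at [1.1, 0.264, 1.604, -0, 1.274, -0.037], TCP at [0.284, 0.612, 0.405] pointing down, gripper open.
Joint ranges: [-2.63, 2.63], [-0.94, 2.18], [0.31, 2.57], [-1.31, 4.45], [0, 2.66], [-2.55, 2.55]. Speed limits (rad/s): [2.57, 2.57, 3.14, 3.14, 3.14, 3.14].

## Interface

Orientations are given as a rotation vector (axis times angle).
In Python, from workcell import bot gives the robot as it stands.
- The arm moves only by the tool drive_tool, never from a script. Its arguments are lists of equal length, an entry for each row: "claw": the finger opening in mm, from 0 to 85.4; "slide": the shift along the world's x, y, z each as a share of 0.5 m, from -1 to 1, a list of three; "yaw": the turn about the world's z as a share of 180 degrees, from -1 to 1. A call has 1 to 8 rows; each row is the pose to reach, as a shift and turn from the pose commanded when the call began, turning the shorter way round; what a row does not reach only later rows make up. A row lasts 1/12 s, in which the tool goes at most 41.7 mm and 7.16 degrees, less where a joint would pass 70% of its speed; a pose out of reach is approached as far as the arm can. A call with a number of a shift or a turn outside -1 to 1 is refused whole. A call with a gripper value outside its range is refused whole. The fingers move at their own pace and stop on an object; "newtons" is the grip in N (left out, the last holds). Time passes only in rows, so rows that repeat a pose let the fingers close. It gives the time, the measured TCP pose, the force, the opening and the grip force at its end, in the units of the state.
- bot.read_state(): the state, without advancing time (a new reading comes with each control period).
- bot.read_camera(name): name is "scene" or "side" or "wrist"; returns a dict with "color" (420x560x3 uint8, red, green, blue), "depth" (420x560 float32, m along the optical axis (not along the pixel's ray), 0 where there is no reading), "mtx" (3x3 intrinsics, pixels), "k1" (the pictures are not rectified: a ray, as slopes to the right and down, at radius r is drawn at 1 + k1 r^2 times it, then the intrinsics apply), "eye" and "rotation" of the camera in the world. Camera axes: x right, y up, looking along -z (the intrinsics and any distortion apply to the point x, -y, -z); pixel columns grow to the right and rows downward; lengths in m; the calibration is good to about 2 mm. A picture is of the moment at which its call begins.
- bot.finish_job(): hands the job in; it is judged then, once.
The state is a dict: "time": time; "q": joint angles; "joint_vel": joint speeds; "joint_torque": joint torques, N m; "tool_pos": TCP position; "tcp_rot": TCP orientation; "wrist_force": force on the tool from outside, world axes, zero at the start; "torque": the same for the moment, N m; "width": opening from 0.0 (shut) to 1.0 (fully open); "grip_force": force on a finger pad.
Only numpy, scipy, OpenCV 4.12 (cv2) and the standard library are available. Lean on these libraries where they do the work, as an engineer would, in place of code of your own. Each camera call takes 0.05 s, during which the arm holds its last target. There are 200 camera calls.

## Task

Get the sample carriage on the little slide rail ready: take the taller of the two loose metal rings and lower it (do not drop it) over the carriage's upright post until it rests flat on the carriage. Then push the carriage along the rail, towards the end with the spring roller, until the roller snaps in between the two studs on the carriage's side and it stays there by itself. Leave the other ring, the jar, the dish and the screwdriver where they are.

Things in the scene. Friction and masses are not known exactly. Their poses are not given: they have to be found in the camera images.
- rail: dark steel slide rail, 40 wide, 270 long, 17 high, fixed to the bench on two dark feet. Origin: centre of its underside; its y axis runs along the rail, the way the carriage is to be pushed, z up. Dark end stops 12 high stand near both rail ends (up to 29 above the bench). A dark block 34 x 26 x 34 high with the spring roller stands at its +x side, centred 64 in x and 60 in y from the origin
- carriage (a joint): position of the carriage along the rail in m: 0 = stop at the trailing end of the rail, starts 0 to 0.045, 0.120 = roller snapped in between the studs, 0.123 = hard stop. Rail friction is about 1.5 N. The roller touches the first stud at about 0.105; riding over it takes about 4 to 8 N up to 0.113, then it snaps in
- post_seat (a point): point on the carriage's flat top (42 above the bench) on the axis of its upright steel post; axes as the rail's, moves with the carriage. The carriage is an aluminium block 60 (x) by 90 (y), from 18 to 42 above the bench, its centre 18 behind this point (-y). Post 16 in diameter, 38 tall, top 80 above the bench, its top 7 tapered to 9 diameter
- tab (a point): centre of the dark push tab that stands upright on the carriage's trailing (-y) end: 28 wide (x), 10 thick (y), 26 tall (42 to 68 above the bench); 56 behind the post axis. It can be pushed from behind (its -y face) or pinched from above; moves with the carriage
- plunger (a point): centre of the brass spring roller, 10 in diameter, 10 tall, 30 above the bench, fixed along the rail, gives only in x. The two upright steel studs, 12 in diameter and 14 apart, stick out 6 from the middle of the carriage's +x side
- tall_ring: the taller loose aluminium ring, outer diameter 40, bore 20, 24 high, about 65 g, standing flat on the bench. Origin: centre of its underside, z up along its axis
- short_ring: the shorter loose aluminium ring, outer diameter 40, bore 20, 12 high; not wanted. Origin: centre of its underside
- jar: white plastic jar, 72 in diameter, 110 tall. Origin: centre of its underside
- screwdriver: small screwdriver with yellow handle, 150 long, lying on the bench. Origin near its middle
- dish: shallow pale plastic dish, 90 in diameter, 16 high. Origin: centre of its underside
Things that resemble listed ones, but are neither listed nor needed, are in the scene too. What is shaped like the tall_ring but turquoise is not meant.

How it is judged:
By the outcome, as a careful person would: the job done as asked, in the order asked, and still so for the second after the job is handed in, with the robot touching nothing.
It also fails if it takes over 61 s, if anything falls off the work surface, if the arm or the gripper's body presses on something with over 40 N, if the wrist force passes 120 N, or if a joint passes its speed limit or range.

## Working session

There is one attempt and no reset: what is moved stays moved. The work goes in short steps, Python scripts to look and compute and a tool call to move; the robot and the scene stay as the last step left them, time stands still between calls to the robot, and variables do not carry over. Pictures are saved under pics/ and viewed, at most 10 in all, crops included, and the job is handed in when it is done.

Besides the shell and the picture viewer there is one more tool, called after ">>>" as name([rows], argument=value, ...), one row to a line, values as JSON. drive_tool: Moves the arm, as the interface text tells. Shift numbers are shares of 0.5 m and turn numbers shares of 180 degrees, none past 1 either way. Its arguments: {"type":"object","properties":{"claw":{"type":"array","items":{"type":"number"}},"slide":{"type":"array","items":{"type":"array","items":{"type":"number"}}},"yaw":{"type":"array","items":{"type":"number"}},"newtons":{"type":"number"}},"required":["claw","slide","yaw"]}

```bash
mkdir -p pics
cat > h.py <<'E'
import numpy as np, cv2
from workcell import bot
def cloud(c):
    K=np.array(c["mtx"]);d=c["depth"];h,w=d.shape
    u,v=np.meshgrid(np.arange(w),np.arange(h))
    x=(u-K[0,2])/K[0,0];y=(v-K[1,2])/K[1,1]
    xd,yd=x.copy(),y.copy()
    for _ in range(8):
        s=1+c["k1"]*(x*x+y*y); x=xd/s;y=yd/s
    P=np.stack([x*d,-y*d,-d],-1)@np.array(c["rotation"]).T+np.array(c["eye"])
    P[d==0]=np.nan
    return P
def snap(n,f):
    c=bot.read_camera(n); c["P"]=cloud(c)
    cv2.imwrite("pics/%s.png"%f,c["color"][:,:,::-1]); np.savez("pics/%s.npz"%f,**c); return c
E
python3 - <<'E'
from h import *
a=snap("scene","s0");b=snap("side","d0");c=snap("wrist","w0")
for k in (a,b,c): print(k["eye"],np.array(k["rotation"]).round(2).tolist(),k["k1"])
print(bot.read_state())
cv2.imwrite("pics/m0.png",cv2.resize(np.vstack([np.hstack([a["color"],b["color"]])])[:,:,::-1],(800,300),interpolation=cv2.INTER_AREA))
E
```

```text
Traceback (most recent call last):
  File "h.py", line 14, in snap
    c=bot.read_camera(n); c["P"]=cloud(c)
                                 ~~~~~^^^
  File "h.py", line 10, in cloud
    P=np.stack([x*d,-y*d,-d],-1)@np.array(c["rotation"]).T+np.array(c["eye"])
      ~~~~~~~~~~~~~~~~~~~~~~~~~~~~~~~~~~~~~~~~~~~~~~~~~~~~^~~~~~~~~~~~~~~~~~~
ValueError: operands could not be broadcast together with shapes (420,560) (3,)
```

Rotation is a rotation vector.

```bash
sed -i 's/np.array(c\["rotation"\]).T/cv2.Rodrigues(np.array(c["rotation"],float))[0].T/' h.py
python3 - <<'E'
from h import *
a=snap("scene","s0");b=snap("side","d0");c=snap("wrist","w0")
for k in (a,b,c): print(k["eye"],np.array(k["rotation"]).round(2).tolist(),k["k1"])
print(bot.read_state())
E
```

```text
[ 0.84886861 -0.49385809  0.69612668] [0.73, 0.18, 0.5] -0.07471454755487304
[0.02543019 0.58825023 0.57898793] [0.49, -1.19, -2.11] -0.08722070042874312
[0.22227916 0.64056584 0.3736717 ] [-0.24, -0.15, 1.13] -0.03931813296712174
{'time': 0.2, 'q': array([ 1.10010324e+00,  2.64516208e-01,  1.60486932e+00, -7.99605085e-06,
        1.27366445e+00, -3.68991441e-02]), 'joint_vel': array([ 2.85367169e-04, -1.29688627e-03, -3.68166454e-03,  4.57199030e-04,
        1.15527848e-05, -8.95319790e-04]), 'joint_torque': array([-1.31607394e-04, -5.15192521e+01, -3.67437208e+01, -5.11554413e-05,
        9.05373017e-03,  9.00209528e-06]), 'tool_pos': array([0.28362477, 0.6122997 , 0.40379405]), 'tcp_rot': array([-6.75990894e-01, -3.06763482e+00,  2.21857789e-03]), 'wrist_force': array([ 0.24800818, -0.41870765,  0.81814031]), 'torque': array([-0.04610377,  0.00212612,  0.007182  ]), 'grip_force': 0.0, 'width': 0.9934649122738918}
```

View pics/s0.png

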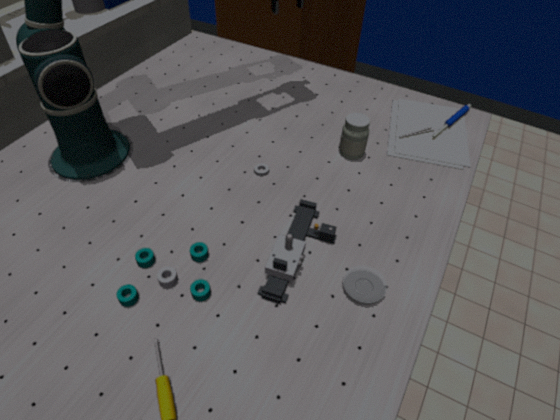

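View pics/d0.png

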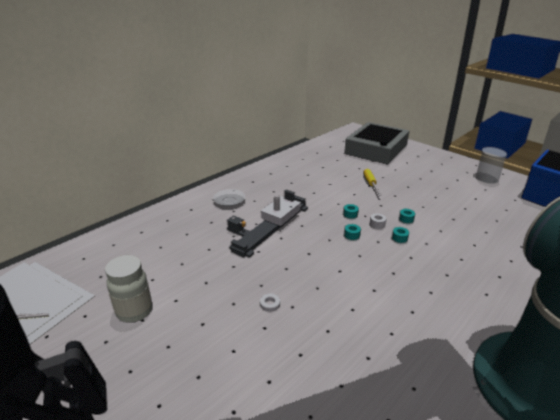

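The scene view shows a metal ring at (167,276) between four turquoise ones and another metal ring at (261,169). The carriage is at about (287,258), the post at (290,243), the tab at (280,265) and the roller block at (320,230).

Run:
```python
from h import *
a=dict(np.load("pics/s0.npz"));P=a["P"]
def box(u,v,r): 
    Q=P[v-r:v+r+1,u-r:u+r+1].reshape(-1,3); return Q[np.isfinite(Q[:,0])]
for n,(u,v) in dict(A=(167,276),B=(261,169),t1=(145,257),t2=(199,252),t3=(127,294),t4=(200,290)).items():
    Q=box(u,v,14); z=np.percentile(Q[:,2],98); T=Q[(Q[:,2]>z-.005)]
    (cx,cy),r=cv2.minEnclosingCircle(T[:,:2].astype(np.float32))
    print(n,"zmax",z.round(4),"bench",np.percentile(Q[:,2],10).round(4),"c",T.mean(0).round(4),(round(cx,4),round(cy,4)),round(r,4),len(T))
Q=box(295,250,52)
for lo,hi in((.010,.022),(.022,.032),(.036,.046),(.05,.09),(.07,.09)):
    T=Q[(Q[:,2]>lo)&(Q[:,2]<hi)]; print(lo,len(T),cv2.minAreaRect(T[:,:2].astype(np.float32)))
# map for heights
for v in range(200,302,4):print(v,' '.join('%3d'%(1000*z) if z==z else ' --' for z in P[v,255:340:4,2]))
# also wrist cam stats
```

```text
A zmax 0.025 bench -0.0019 c [ 0.4537 -0.2104  0.0233] (0.4521, -0.2105) 0.0207 202
B zmax 0.0116 bench -0.0023 c [0.4495 0.1745 0.0103] (0.4497, 0.1761) 0.0207 109
t1 zmax 0.0246 bench -0.0022 c [ 0.3835 -0.1987  0.0229] (0.3993, -0.2015) 0.039 182
t2 zmax 0.0241 bench -0.0025 c [ 0.4725 -0.1272  0.0223] (0.4719, -0.1266) 0.0207 181
t3 zmax 0.0244 bench -0.002 c [ 0.4133 -0.2842  0.0225] (0.4131, -0.2842) 0.0202 219
t4 zmax 0.0247 bench -0.0021 c [ 0.5305 -0.2023  0.0231] (0.5296, -0.2013) 0.02 209
0.01 1093 ((0.6724132299423218, -0.006474435329437256), (0.16760805249214172, 0.25719544291496277), 22.661767959594727)
0.022 425 ((0.6619639992713928, -0.011430397629737854), (0.10164166241884232, 0.2658069431781769), 7.3638176918029785)
0.036 849 ((0.6452025771141052, -0.05644317716360092), (0.0632244348526001, 0.0914854183793068), 10.875158309936523)
0.05 213 ((0.6438319683074951, -0.06802952289581299), (0.028284339234232903, 0.06603211909532547), 14.008049011230469)
0.07 46 ((0.6420371532440186, -0.04022182524204254), (0.014262574724853039, 0.012075268663465977), 26.466777801513672)
2
[... 1690 characters left out ...]
  42  39  20   0  -3  -2   0  -1  -1   0   0  -1   0   0
276   0  -1  -3  -2  15  17  24  29  32  37  -2  -1   0   0  -1  -1   0  -1  -2  -2   0  -2
280   0  -2   0  -1  16  15  16  16  17  22  -2   0  -2   0  -1  -1  -1   0  -1  -1  -1  -1
284   1  -2  -1  17  16  16  --  16  -3  -1  -2  -4  -2   0   0   0   0  -1  -1  -3  -3  -2
288  -1  -4  27  27  26  15  15  12  -1  -1  -2   0   0  -1   0  -2  -1  -1   0  -1   2   2
292  -2   5  20  24  26  27  28  15  -1  -1  -2  -2  -1   0  -3  -3   0   3   0  -1   0  -2
296   0  -1  10  14  15  19  25   5   5  -3  -1  -2   0   0   0   0   0   0   1   0   0  -2
300   0  -2  -2   0   6  10  14   5  -2   0   0   0   0   0   1  -1   0   0   1   1   0   0
```

View pics/w0.png

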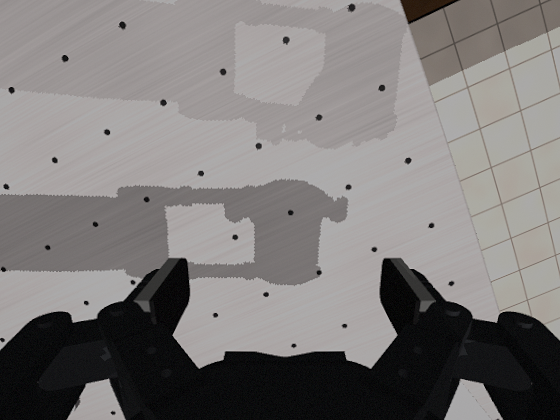

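Ring A, about 25 mm tall at (0.4525, -0.2105), is the tall one. The wrist view shows only bench and the open fingers. I'll move to hover above the ring.

>>> drive_tool([
  [0.2,-0.6,-0.1],
  [0.2,-0.6,-0.1],
  [0.2,-0.6,-0.1],
  [0.2,-0.6,-0.1],
  [0.2,-0.6,-0.1],
  [0.2,-0.6,-0.1],
  [0.2,-0.6,-0.1],
  [0.2,-0.6,-0.1],
], claw=[85,85,85,85,85,85,85,85], yaw=[-0.3,-0.3,-0.3,-0.3,-0.3,-0.3,-0.3,-0.3])

```text
time: 0.87
tool_pos: [0.3838, 0.3094, 0.3538]
tcp_rot: [2.003, 2.42, -0.003]
wrist_force: [-0.7, 0.2, -0.6]
width: 0.996
grip_force: 0.0
```

>>> drive_tool([
  [0.1,-0.6,0],
  [0.1,-0.6,0],
  [0.1,-0.6,0],
  [0.1,-0.6,0],
  [0.1,-0.6,0],
  [0.1,-0.6,0],
  [0.1,-0.6,0],
  [0.1,-0.6,0],
], claw=[85,85,85,85,85,85,85,85], yaw=[-0.3,-0.3,-0.3,-0.3,-0.3,-0.3,-0.3,-0.3])

```text
time: 1.53
tool_pos: [0.4339, 0.0082, 0.355]
tcp_rot: [2.883, 1.242, 0.0]
wrist_force: [0.2, 1.2, 0.7]
width: 0.993
grip_force: 0.0
```

```bash
cat >> h.py <<'E'
def st():
    s=bot.read_state(); R=cv2.Rodrigues(s["tcp_rot"])[0]
    print("t",round(s["time"],2),"pos",s["tool_pos"].round(4),"yaw",np.degrees(np.arctan2(R[1,1],R[0,1])).round(2),"zax",R[:,2].round(4),"F",s["wrist_force"].round(1),"w",round(s["width"],3),"g",round(s["grip_force"],1),"q1,6",s["q"][[0,5]].round(2)); return s
E
python3 - <<'E'
from h import *
st()
a=dict(np.load("pics/s0.npz"));P=a["P"]
Q=P[195:305,250:345].reshape(-1,3);Q=Q[np.isfinite(Q[:,0])]
# carriage top plane edges
T=Q[(abs(Q[:,2]-.0405)<.004)]
print(cv2.minAreaRect(T[:,:2].astype(np.float32)))
for ang in range(4,18,1):
    t=np.radians(ang);ex=np.array([np.cos(t),np.sin(t)]);ey=np.array([-ex[1],ex[0]])
    def ext(T,e): s=T[:,:2]@e; return np.percentile(s,1.5),np.percentile(s,98.5)
    x0,x1=ext(T,ex);y0,y1=ext(T,ey);print(ang,round(x1-x0,4),round(y1-y0,4))
E
```

```text
t 1.53 pos [0.4339 0.0082 0.355 ] yaw -43.39 zax [ 0.0012 -0.0023 -1.    ] F [0.2 1.2 0.7] w 0.993 g 0.0 q1,6 [-0.04  0.72]
((0.6452025771141052, -0.05644317716360092), (0.0632244348526001, 0.0914854183793068), 10.875158309936523)
4 0.0611 0.0893
5 0.0604 0.0889
6 0.0596 0.0887
7 0.0593 0.0882
8 0.0587 0.0881
9 0.0585 0.0878
10 0.0588 0.0877
11 0.0594 0.0877
12 0.0596 0.0879
13 0.0602 0.0879
14 0.0606 0.0879
15 0.0615 0.0879
16 0.0625 0.088
17 0.0633 0.0884
```

>>> drive_tool([
  [0.037,-0.445,-0.1],
  [0.037,-0.445,-0.1],
  [0.037,-0.445,-0.1],
  [0.037,-0.445,-0.1],
  [0.037,-0.445,-0.1],
  [0.037,-0.445,-0.1],
  [0.037,-0.445,-0.1],
  [0.037,-0.445,-0.1],
], claw=[85,85,85,85,85,85,85,85], yaw=[-0.075,-0.075,-0.075,-0.075,-0.075,-0.075,-0.075,-0.075])

```text
time: 2.2
tool_pos: [0.4519, -0.211, 0.3041]
tcp_rot: [-3.007, -0.904, 0.001]
wrist_force: [0.0, 0.9, -0.4]
width: 0.998
grip_force: 0.0
```

Run:
```python
from h import *
st()
c=snap("wrist","w1");P=c["P"];C=c["color"].astype(int)
sat=C.max(-1)-C.min(-1)
T=(P[:,:,2]>.017)&(P[:,:,2]<.03)&(sat<35)&(np.hypot(P[:,:,0]-.4525,P[:,:,1]+.2105)<.045)
Q=P[T];print(len(Q),Q.mean(0),cv2.minEnclosingCircle(Q[:,:2].astype(np.float32)))
```

```text
t 2.2 pos [ 0.4519 -0.211   0.3041] yaw -56.52 zax [-0.0013  0.001  -1.    ] F [ 0.   0.9 -0.4] w 0.998 g 0.0 q1,6 [-0.49  0.5 ]
1472 [ 0.4564083  -0.21066149  0.02419731] ((0.4554876983165741, -0.21133556962013245), 0.020289471372961998)
```

View pics/w1.png

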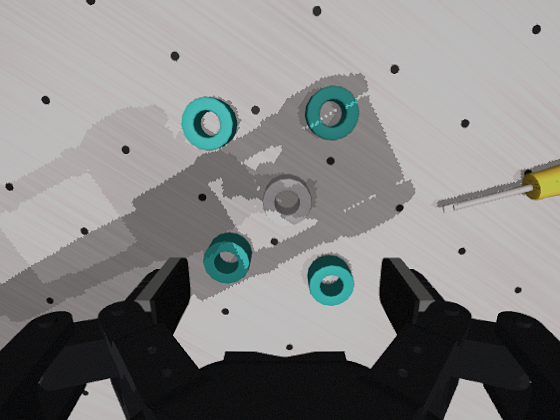

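The metal ring sits at (287,200), and the fingers clear the turquoise rings on both sides. Next I descend and grip.

>>> drive_tool([
  [0.004,0,-0.08],
  [0.004,0,-0.16],
  [0.004,0,-0.2],
  [0.004,0,-0.23],
  [0.004,0,-0.25],
  [0.004,0,-0.258],
  [0.004,0,-0.258],
  [0.004,0,-0.258],
], claw=[75,75,75,75,75,75,75,75], yaw=[0,0,0,0,0,0,0,0])

```text
time: 2.92
tool_pos: [0.4549, -0.2098, 0.1767]
tcp_rot: [3.006, 0.91, 0.002]
wrist_force: [0.4, -0.1, 0.7]
width: 0.882
grip_force: 0.0
```

>>> drive_tool([
  [0,0,0],
  [0,0,0],
  [0,0,0],
  [0,0,0],
  [0,0,0],
  [0,0,0],
  [0,0,0],
  [0,0,0],
], claw=[55,45,30,30,30,30,30,30], yaw=[0,0,0,0,0,0,0,0], newtons=35)

```text
time: 3.58
tool_pos: [0.4549, -0.2104, 0.1771]
tcp_rot: [3.006, 0.908, 0.003]
wrist_force: [-1.4, 1.7, 5.4]
width: 0.452
grip_force: 34.9
```

>>> drive_tool([
  [0,0,0.03],
  [0,0,0.1],
  [0,0,0.18],
  [0,0,0.256],
  [0.06,0.04,0.256],
  [0.12,0.08,0.256],
  [0.18,0.12,0.256],
  [0.24,0.15,0.256],
], claw=[30,30,30,30,30,30,30,30], yaw=[0,0,0,0,0.03,0.07,0.11,0.15])

```text
time: 4.25
tool_pos: [0.5752, -0.1339, 0.3048]
tcp_rot: [2.708, 1.591, 0.002]
wrist_force: [0.4, -0.8, -1.1]
width: 0.454
grip_force: 35.6
```

>>> drive_tool([
  [0.07,0.04,0],
  [0.14,0.08,0],
  [0.153,0.093,0],
  [0.153,0.093,0],
  [0.153,0.093,0],
  [0.153,0.093,0],
  [0.153,0.093,0],
  [0.153,0.093,0],
], claw=[30,30,30,30,30,30,30,30], yaw=[0.04,0.08,0.12,0.16,0.2,0.219,0.219,0.219])

```text
time: 4.92
tool_pos: [0.6506, -0.0886, 0.3037]
tcp_rot: [-2.023, -2.403, 0.0]
wrist_force: [0.0, -0.2, -0.0]
width: 0.454
grip_force: 35.6
```

Run:
```python
from h import *
s=st()
c=snap("wrist","w2");P=c["P"]
T=(P[:,:,2]>.066)&(P[:,:,2]<.09)&(np.hypot(P[:,:,0]-.642,P[:,:,1]+.04)<.03)
Q=P[T];print("post",len(Q),Q.mean(0),np.percentile(Q[:,2],95),cv2.minEnclosingCircle(Q[:,:2].astype(np.float32)))
for v in range(0,420,12):print(v,' '.join('%3d'%(1000*z) if z==z else ' --' for z in P[v,150:420:10,2]))
```

```text
t 4.92 pos [ 0.6506 -0.0886  0.3037] yaw 9.83 zax [-1.e-04  0.e+00 -1.e+00] F [ 0.  -0.2 -0. ] w 0.454 g 35.6 q1,6 [-0.17 -0.34]
post 519 [ 0.64187312 -0.03909725  0.07829364] 0.08166899518816179 ((0.6419622302055359, -0.039752066135406494), 0.008007857017219067)
0   0   0   1   2   1   1   0   1   0   1   0  18  18  18  18  18  15   0   1   0   1  35  34  34  35  35   1
12   1   0   0   0   1   0   1   1   0   2   0  18  16  16  16  17   7   7   8  36  32  35  34  36  37  35   1
24   1   1   1   0   2   1   0   0   0   1   0  16  18  17  17  16  18   7   9  30  26  34  33  35  36  36   1
36   0   1   0   0   0   0   2   1   1   0  --  18  17  18  17  17  16   9   7   8  26  33  32  34  32   1   1
48   0   0   0   0   1   0   0   1   0   0   0  17  17  18  17  17  15   0   0   1   1   1   0   0   0   1   0
60   0   1   1   0   1   0   1   2   1   1   0  18  18  18  19  19  15   1   0   0   0   0   0   0   1   0   1
72   0   0   0   1   1   1   0  -1   0   1   0  16  17  17  17  17   1   0   1   0   0   1   1   1   0   1   1
84   0   0   0   0   0   0   1   2   3   1   0  18  18  17  
[... 2373 characters left out ...]
 207 207 206 206 206 186 189
348 188 187 187 210 211 211 212 211 211   1   0   0   1   1   1   1   0   0   0 210 211 210 211 211 210 187 188
360 188 188   1 214 215 214 214 214 214 206 206 206 207 206 207  -- 207 207 207 216 215 213 215 214 214 183 188
372 191 188   0 218 219 219 219 218 218 211 211 211 212 211 212 211 211 211 212 217 218 218 217 218 218   1 188
384   0   0   0 223 222 223 223 224 225 215 215 217 216 216 217 215 215 216 215 224 224 223 223 221 222   0   0
396   1 217 218 226 227 227 226 226 226 218 220 218 219 218 218 218 219 218 218 227 228 227 226 226 226 219   1
408 222 222 229 229 229 229 229 229 230 229 222 221 221 221 222 220 222 221 229 229 229 229 230 229 229 221 222
```

View pics/w2.png

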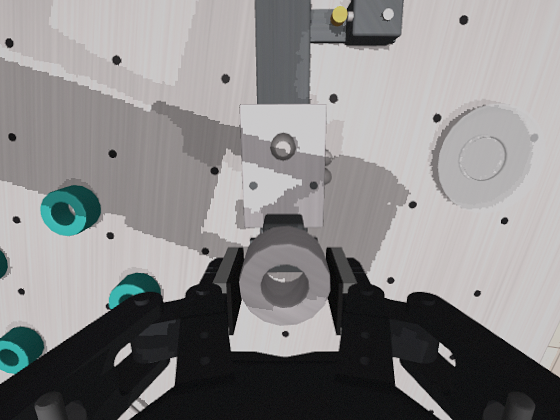

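The image shows the ring held at (285,282), the post at (284,147), the carriage square to the gripper, and the roller at (340,15). Now I fit the ring centre, post axis and rail yaw from this same view.

Run:
```python
from h import *
c=dict(np.load("pics/w2.npz"));P=c["P"];X=np.nan_to_num(P)
V,U=np.mgrid[0:420,0:560]
m=(abs(X[...,2]-.1505)<.0025)&(U>235)&(U<335)&(V>225)&(V<335)
Q=P[m];print("ring",len(Q),cv2.minEnclosingCircle(Q[:,:2].astype(np.float32)))
# bore circle: fit ellipse contour of hole in mask -> use inner/outer radii LSQ
from scipy.optimize import least_squares
k=cv2.morphologyEx(m.astype(np.uint8),cv2.MORPH_CLOSE,np.ones((3,3)))
cs,h=cv2.findContours(k,cv2.RETR_CCOMP,cv2.CHAIN_APPROX_NONE)
for q in cs:
    if len(q)>40:
        A=np.array([P[v,u] for u,v in q[:,0]]);A=A[np.isfinite(A[:,0])&(abs(A[:,2]-.1505)<.004)]
        r=least_squares(lambda p:np.hypot(*(A[:,:2]-p[:2]).T)-p[2],[*A[:,:2].mean(0),.015],loss="soft_l1",f_scale=.001)
        print(len(q),r.x.round(4),np.sqrt(np.mean(r.fun**2)).round(5))
m2=(X[...,2]>.06)&(X[...,2]<.09)&(V>120)&(V<180)&(U>260)&(U<310)
Q=P[m2];print("post z>.06",cv2.minEnclosingCircle(Q[:,:2].astype(np.float32)))
Q=P[m2&(X[...,2]>.0785)];print("post top",len(Q),Q.mean(0),cv2.minEnclosingCircle(Q[:,:2].astype(np.float32)))
m3=(abs(X[...,2]-.042)<.0025)&(U>200)&(U<350)&(V>95)&(V<225)
T=P[m3][:,:2]
for a in (7,8,9,9.5,10,10.5,11,12,13):
    t=np.radians(a);e=np.array([np.cos(t),np.sin(t)]);s=T@e;f=T@[-e[1],e[0]]
    print(a,(np.percentile(s,99)-np.percentile(s,1)).round(5),"midx",((np.percentile(s,99)+np.percentile(s,1))/2).round(4),"post",(e@[.642,-.0398]).round(4),"front-y",np.percentile(f,99.5).round(4),"posty",([-e[1],e[0]]@np.array([.642,-.0398])).round(4))
m4=(abs(X[...,2]-.017)<.003)&(V<104)&(U>245)&(U<320)
L=[];
for v in range(10,100,3):
    q=P[v][m4[v]];L.append(q.mean(0)[:2])
vx=cv2.fitLine(np.float32(L),cv2.DIST_HUBER,0,.01,.01).ravel();print("rail dir",np.degrees(np.arctan2(-vx[0],vx[1])),vx)
m5=(X[...,2]>.022)&(X[...,2]<.04)&(V<50)&(U>310)&(U<410);Q=P[m5];print("blk",Q.mean(0),Q.min(0),Q.max(0))
```

```text
ring 4909 ((0.6515265107154846, -0.0878908634185791), 0.023126590996980667)
349 [ 0.6516 -0.0894  0.0199] 0.00118
127 [ 0.6516 -0.0894  0.0102] 0.0003
post z>.06 ((0.6419451236724854, -0.03972321003675461), 0.008033430203795433)
post top 274 [ 0.64189792 -0.03972726  0.08048082] ((0.64224773645401, -0.04055503383278847), 0.005507459864020348)
7 0.06118 midx 0.6338 post 0.6324 front-y -0.0906 posty -0.1177
8 0.06057 midx 0.6315 post 0.6302 front-y -0.1018 posty -0.1288
9 0.06023 midx 0.6288 post 0.6279 front-y -0.1129 posty -0.1397
9.5 0.06018 midx 0.6275 post 0.6266 front-y -0.1184 posty -0.1452
10 0.06015 midx 0.6261 post 0.6253 front-y -0.1238 posty -0.1507
10.5 0.06019 midx 0.6246 post 0.624 front-y -0.1293 posty -0.1561
11 0.06027 midx 0.6231 post 0.6226 front-y -0.1347 posty -0.1616
12 0.06055 midx 0.6199 post 0.6197 front-y -0.1454 posty -0.1724
13 0.06095 midx 0.6164 post 0.6166 front-y -0.1559 posty -0.1832
rail dir -169.81119 [ 0.17689262 -0.98423016  0.6310054   0.02233058]
blk [0.68643019 0.05147132 0.03399629] [0.6594518  0.03896375 0.02201665] [0.70884588 0.06683593 0.03948941]
```

>>> drive_tool([
  [-0.007,0.04,0],
  [-0.015,0.08,0],
  [-0.0186,0.0988,0],
  [-0.0186,0.0988,-0.03],
  [-0.0186,0.0988,-0.06],
  [-0.0186,0.0988,-0.08],
  [-0.0186,0.0988,-0.08],
  [-0.0186,0.0988,-0.08],
], claw=[30,30,30,30,30,30,30,30], yaw=[0,0,0,0,0,0,0,0])

```text
time: 5.63
tool_pos: [0.641, -0.0393, 0.2629]
tcp_rot: [-2.02, -2.404, 0.002]
wrist_force: [0.0, -0.5, -0.6]
width: 0.454
grip_force: 35.6
```

Run:
```python
from h import *
s=st()
c=snap("wrist","w3");P=c["P"]
d=snap("side","d3");a=snap("scene","s3")
A=cv2.resize(c["color"][200:380,180:390],(420,360),interpolation=3)
B=cv2.resize(d["color"][150:250,220:320],(360,360),interpolation=3)
cv2.imwrite("pics/m3.png",np.hstack([A,B])[:,:,::-1])
```

```text
t 5.63 pos [ 0.641  -0.0393  0.2629] yaw 9.92 zax [-2.e-03  1.e-04 -1.e+00] F [ 0.  -0.5 -0.6] w 0.454 g 35.6 q1,6 [-0.1  -0.27]
```

View pics/m3.png

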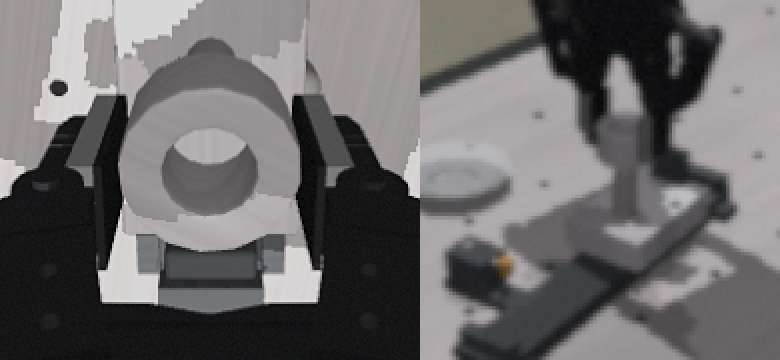

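The ring is centred over the post in both views. I lower it slowly.

>>> drive_tool([
  [0,0,-0.008],
  [0,0,-0.016],
  [0,0,-0.022],
  [0,0,-0.028],
  [0,0,-0.034],
  [0,0,-0.034],
], claw=[30,30,30,30,30,30], yaw=[0,0,0,0,0,0])

```text
time: 6.28
tool_pos: [0.641, -0.0391, 0.2456]
tcp_rot: [-2.02, -2.405, 0.001]
wrist_force: [-0.3, -0.0, -0.2]
width: 0.454
grip_force: 35.6
```

>>> drive_tool([
  [0,0,-0.008],
  [0,0,-0.016],
  [0,0,-0.024],
  [0,0,-0.032],
  [0,0,-0.04],
  [0,0,-0.046],
  [0,0,-0.046],
  [0,0,-0.046],
], claw=[30,30,30,30,30,30,30,30], yaw=[0,0,0,0,0,0,0,0])

```text
time: 6.95
tool_pos: [0.6413, -0.0391, 0.2233]
tcp_rot: [-2.02, -2.405, 0.001]
wrist_force: [-0.2, -0.1, -0.5]
width: 0.456
grip_force: 35.6
```

>>> drive_tool([
  [0,0,-0.003],
  [0,0,-0.006],
  [0,0,-0.006],
  [0,0,-0.006],
], claw=[30,30,30,30], yaw=[0,0,0,0])

```text
time: 7.28
tool_pos: [0.6414, -0.0392, 0.2207]
tcp_rot: [-2.02, -2.406, 0.0]
wrist_force: [-0.5, 0.4, -1.1]
width: 0.453
grip_force: 35.6
```

>>> drive_tool([
  [0,0,-0.002],
  [0,0,-0.002],
  [0,0,-0.002],
], claw=[30,30,30], yaw=[0,0,0])

```text
time: 7.53
tool_pos: [0.6414, -0.0391, 0.2197]
tcp_rot: [2.02, 2.406, -0.0]
wrist_force: [-0.1, 0.5, -1.0]
width: 0.456
grip_force: 35.6
```

>>> drive_tool([
  [0,0,-0.002],
  [0,0,-0.002],
  [0,0,-0.002],
], claw=[30,30,30], yaw=[0,0,0])

```text
time: 7.78
tool_pos: [0.6416, -0.0391, 0.2192]
tcp_rot: [2.02, 2.406, 0.0]
wrist_force: [-2.0, 0.6, 3.4]
width: 0.456
grip_force: 35.9
```

Run:
```python
from h import *
st()
c=snap("wrist","w4");X=np.nan_to_num(c["P"])
V,U=np.mgrid[0:420,0:560]
m=(U>250)&(U<320)&(V>235)&(V<335)&(X[...,2]>.055)&(X[...,2]<.075)
print(m.sum(),np.median(X[m],0),np.percentile(X[m][:,2],[10,90]))
```

```text
t 7.78 pos [ 0.6416 -0.0391  0.2192] yaw 9.96 zax [ 5.e-04 -1.e-04 -1.e+00] F [-2.   0.6  3.4] w 0.456 g 35.9 q1,6 [-0.1  -0.27]
4652 [ 0.6418547  -0.03304384  0.06658285] [0.0626635  0.06786824]
```

The ring is seated: contact force 3.4 N, top at about 66 mm. I release and retreat upward.

>>> drive_tool([
  [0,0,0],
  [0,0,0],
  [0,0,0],
  [0,0,0],
  [0,0,0.02],
  [0,0,0.06],
  [0,0,0.13],
  [0,0,0.16],
], claw=[50,62,62,62,62,62,62,62], yaw=[0,0,0,0,0,0,0,0])

```text
time: 8.5
tool_pos: [0.6425, -0.0392, 0.3031]
tcp_rot: [2.018, 2.403, 0.004]
wrist_force: [1.2, 0.7, 0.9]
width: 0.724
grip_force: 0.0
```

>>> drive_tool([
  [0.01,-0.06,0],
  [0.02,-0.12,0],
  [0.03,-0.18,0],
  [0.035,-0.2,0],
  [0.035,-0.2,0],
  [0.035,-0.2,0],
  [0.035,-0.2,0],
  [0.035,-0.2,0],
], claw=[0,0,0,0,0,0,0,0], yaw=[0,0,0,0,0,0,0,0])

```text
time: 9.17
tool_pos: [0.6587, -0.1377, 0.2985]
tcp_rot: [-2.018, -2.406, -0.0]
wrist_force: [-0.7, 0.5, -0.4]
width: 0.002
grip_force: 0.0
```

Run:
```python
from h import *
s=st()
c=snap("wrist","w5");P=c["P"];X=np.nan_to_num(P);C=c["color"].astype(int)
t=np.radians(10.2);ex=np.array([np.cos(t),np.sin(t)]);ey=np.array([-ex[1],ex[0]])
def rep(n,m):
    Q=P[m]
    if len(Q)>3: print(n,len(Q),"med",np.median(Q,0).round(4),"ry",np.percentile(Q[:,:2]@ey,[2,50,98]).round(4),"rx",np.percentile(Q[:,:2]@ex,[2,50,98]).round(4),"z",np.percentile(Q[:,2],[5,50,95]).round(4))
rx=X[...,:2]@ex;ry=X[...,:2]@ey;z=X[...,2]
near=(abs(rx-.625)<.035)
rep("top",near&(abs(z-.042)<.003)&(ry>-.3)&(ry<-.1))
rep("ring",near&(abs(z-.066)<.003)&(abs(ry+.151)<.025))
rep("post",near&(z>.073)&(z<.085)&(abs(ry+.151)<.02))
rep("tab",near&(abs(z-.068)<.003)&(ry>-.23)&(ry<-.18))
w=dict(np.load("pics/w2.npz"))
P=w["P"];C=w["color"].astype(int);X=np.nan_to_num(P)
br=(C[...,0]-C[...,2]>50)&(X[...,2]>.015);rep("brass",br)
rx=X[...,:2]@ex;ry=X[...,:2]@ey
rep("studs",(rx-.6255>.031)&(rx-.6255<.045)&(X[...,2]>.02)&(X[...,2]<.045)&(ry<-.13)&(ry>-.22))
```

```text
t 9.17 pos [ 0.6587 -0.1377  0.2985] yaw 10.02 zax [-7.e-04  7.e-04 -1.e+00] F [-0.7  0.5 -0.4] w 0.002 g 0.0 q1,6 [-0.24 -0.42]
top 8289 med [ 0.6468 -0.0645  0.0428] ry [-0.2127 -0.1783 -0.1271] rx [0.5955 0.6245 0.6546] z [0.0416 0.0428 0.044 ]
ring 2875 med [ 0.6431 -0.0405  0.0667] ry [-0.1718 -0.1537 -0.1362] rx [0.6074 0.6258 0.6435] z [0.0652 0.0667 0.0678]
post 651 med [ 0.642  -0.0404  0.079 ] ry [-0.1597 -0.1534 -0.1459] rx [0.6175 0.6247 0.6314] z [0.0743 0.079  0.0817]
tab 659 med [ 0.6514 -0.0942  0.0685] ry [-0.2126 -0.2081 -0.204 ] rx [0.6114 0.6245 0.6375] z [0.0671 0.0685 0.0697]
brass 202 med [0.6645 0.05   0.0358] ry [-0.0729 -0.0685 -0.0638] rx [0.6586 0.6629 0.6674] z [0.0344 0.0358 0.037 ]
studs 108 med [ 0.6777 -0.0492  0.0396] ry [-0.181  -0.1683 -0.1591] rx [0.6566 0.658  0.6603] z [0.0369 0.0396 0.042 ]
```

View pics/w5.png

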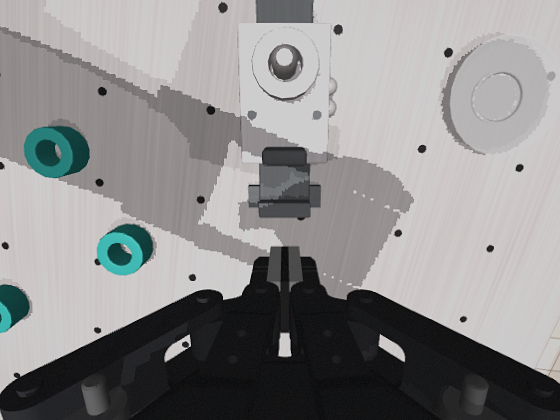

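The ring sits flat over the post at (286,62), and the shut fingers are behind the tab and clear of it. About 102 mm of travel remains. I'll descend behind the tab and push along the rail direction.

>>> drive_tool([
  [0.002,0,-0.06],
  [0.002,0,-0.11],
  [0.002,0,-0.14],
  [0.002,0,-0.154],
  [0.002,0,-0.154],
  [0.002,0,-0.154],
], claw=[0,0,0,0,0,0], yaw=[0,0,0,0,0,0])

```text
time: 9.72
tool_pos: [0.6601, -0.1388, 0.2218]
tcp_rot: [-2.02, -2.406, 0.0]
wrist_force: [0.1, -0.9, 0.2]
width: -0.0
grip_force: 0.0
```

>>> drive_tool([
  [-0.0035,0.02,0],
  [-0.006,0.034,0],
  [-0.008,0.044,0],
  [-0.0095,0.054,0],
  [-0.0115,0.064,0],
  [-0.0135,0.076,0],
  [-0.0155,0.088,0],
  [-0.018,0.1,0],
], claw=[0,0,0,0,0,0,0,0], yaw=[0,0,0,0,0,0,0,0])

```text
time: 10.38
tool_pos: [0.6512, -0.0888, 0.2222]
tcp_rot: [2.02, 2.405, 0.001]
wrist_force: [2.5, -1.3, 1.1]
width: 0.001
grip_force: 1.0
```

```bash
cat >> h.py <<'E'
t=np.radians(10.2);ex=np.array([np.cos(t),np.sin(t)]);ey=np.array([-ex[1],ex[0]])
def carr(n="wrist",f="x"):
    c=snap(n,f);X=np.nan_to_num(c["P"]);rx=X[...,:2]@ex;ry=X[...,:2]@ey;z=X[...,2]
    m=(abs(rx-.625)<.025)&(abs(z-.0667)<.0035)&(ry>-.2)
    m2=(abs(rx-.625)<.012)&(z>.0745)&(z<.084)&(ry>-.2)
    print(n,"ring ry",np.percentile(ry[m],[3,97]).mean().round(4) if m.sum() else None,m.sum(),"z",np.percentile(z[m],[10,50,90]).round(4) if m.sum() else None,"post ry",np.percentile(ry[m2],[2,98]).mean().round(4) if m2.sum() else None,m2.sum()); return c
E
python3 - <<'E'
from h import *
s=st();print(s["tool_pos"][:2]@ex,s["tool_pos"][:2]@ey)
carr("wrist","w6");carr("scene","s6")
E
```

```text
t 10.38 pos [ 0.6512 -0.0888  0.2222] yaw 9.95 zax [ 1.4e-03 -5.0e-04 -1.0e+00] F [ 2.5 -1.3  1.1] w 0.001 g 1.0 q1,6 [-0.17 -0.35]
0.6251607464608182 -0.20266026427253345
wrist ring ry -0.1539 8650 z [0.0657 0.0669 0.0686] post ry -0.1605 2055
scene ring ry 0.0485 5 z [0.0653 0.0679 0.0697] post ry -0.1983 1
```

Run:
```python
from h import *
a=cv2.imread("pics/w6.png");b=cv2.resize(cv2.imread("pics/s6.png")[190:310,240:350],(385,420),interpolation=3)
cv2.imwrite("pics/m6.png",np.hstack([a[:,80:480],b]))
```

```text
(no output)
```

View pics/m6.png

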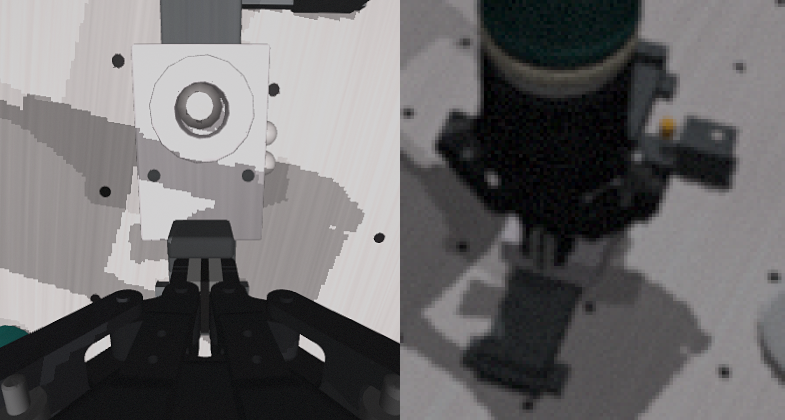

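Contact is made squarely behind the tab and the ring is still seated. Now I measure the carriage by its front edge.

```bash
cat >> h.py <<'E'
def front(f,new=True):
    c=snap("wrist",f) if new else dict(np.load("pics/%s.npz"%f))
    X=np.nan_to_num(c["P"]);rx=X[...,:2]@ex;ry=X[...,:2]@ey;z=X[...,2];V=np.mgrid[0:420,0:560][0]
    m=(abs(rx-.625)<.02)&(abs(z-.0425)<.003)&(V<220)
    F=np.percentile(ry[m],99.5);print(f,"front",F.round(4),"-> post",(F-.027).round(4),"remaining",(-.0685+.018-F+.027).round(4))
    q=(abs(rx-.625)<.025)&(abs(z-.0667)<.0035)&(V<200);print("ring z",np.percentile(z[q],[5,50,95]).round(4))
E
python3 - <<'E'
from h import *
front("w2",0);front("w5",0);front("w6",0)
E
```

```text
w2 front -0.126 -> post -0.153 remaining 0.1025
ring z [0.0641 0.0659 0.069 ]
w5 front -0.1262 -> post -0.1532 remaining 0.1027
ring z [0.0653 0.0669 0.069 ]
w6 front -0.1046 -> post -0.1316 remaining 0.0811
ring z [0.0653 0.0667 0.0678]
```

>>> drive_tool([
  [-0.0025,0.014,0],
  [-0.005,0.028,0],
  [-0.008,0.044,0],
  [-0.0108,0.06,0],
  [-0.0137,0.076,0],
  [-0.0165,0.092,0],
  [-0.019,0.106,0],
  [-0.0212,0.118,0],
], claw=[0,0,0,0,0,0,0,0], yaw=[0,0,0,0,0,0,0,0])

```text
time: 11.15
tool_pos: [0.6401, -0.0291, 0.2215]
tcp_rot: [-2.02, -2.406, 0.0]
wrist_force: [1.2, -1.7, -0.2]
width: 0.0
grip_force: 1.0
```

Run:
```python
from h import *
s=st();print(s["tool_pos"][:2]@ex,s["tool_pos"][:2]@ey);front("w7")
```

```text
t 11.15 pos [ 0.6401 -0.0291  0.2215] yaw 9.98 zax [-1.e-04  1.e-04 -1.e+00] F [ 1.2 -1.7 -0.2] w 0.0 g 1.0 q1,6 [-0.08 -0.26]
0.6248287867748364 -0.1419585924997219
w7 front -0.0435 -> post -0.0705 remaining 0.02
ring z [0.0654 0.0667 0.0678]
```

>>> drive_tool([
  [-0.0007,0.004,0],
  [-0.0014,0.008,0],
  [-0.0021,0.012,0],
  [-0.0028,0.016,0],
  [-0.0035,0.02,0],
  [-0.0042,0.024,0],
  [-0.0042,0.024,0],
], claw=[0,0,0,0,0,0,0], yaw=[0,0,0,0,0,0,0])

```text
time: 11.78
tool_pos: [0.6381, -0.0191, 0.2215]
tcp_rot: [2.02, 2.405, -0.003]
wrist_force: [-0.4, -5.0, -0.1]
width: 0.0
grip_force: 2.7
```

Run:
```python
from h import *
s=st();print(s["tool_pos"][:2]@ex,s["tool_pos"][:2]@ey);front("w8")
```

```text
t 11.78 pos [ 0.6381 -0.0191  0.2215] yaw 9.96 zax [-3.e-04 -2.e-03 -1.e+00] F [-0.4 -5.  -0.1] w 0.0 g 2.7 q1,6 [-0.07 -0.24]
0.6246374076071943 -0.13180340800443135
w8 front -0.0338 -> post -0.0608 remaining 0.0103
ring z [0.0654 0.0667 0.0678]
```

>>> drive_tool([
  [-0.0005,0.003,0],
  [-0.001,0.006,0],
  [-0.0015,0.008,0],
  [-0.0015,0.008,0],
  [-0.0015,0.008,0],
], claw=[0,0,0,0,0], yaw=[0,0,0,0,0])

```text
time: 12.25
tool_pos: [0.6375, -0.0137, 0.2218]
tcp_rot: [-2.02, -2.405, -0.001]
wrist_force: [0.2, -0.3, -0.5]
width: -0.001
grip_force: 0.0
```

Run:
```python
from h import *
s=st();print(s["tool_pos"][:2]@ey);front("w9")
```

```text
t 12.25 pos [ 0.6375 -0.0137  0.2218] yaw 9.93 zax [ 2.e-04  9.e-04 -1.e+00] F [ 0.2 -0.3 -0.5] w -0.001 g 0.0 q1,6 [-0.06 -0.23]
-0.12640849375372099
w9 front -0.0279 -> post -0.0549 remaining 0.0044
ring z [0.0654 0.0667 0.0678]
```

>>> drive_tool([
  [-0.0004,0.002,0],
  [-0.0008,0.004,0],
  [-0.0008,0.004,0],
  [-0.0008,0.004,0],
], claw=[0,0,0,0], yaw=[0,0,0,0])

```text
time: 12.63
tool_pos: [0.6371, -0.0119, 0.2218]
tcp_rot: [2.02, 2.406, 0.0]
wrist_force: [0.5, 0.4, -0.3]
width: 0.001
grip_force: 0.0
```

Run:
```python
from h import *
s=st();print(s["tool_pos"][:2]@ey);front("w10")
```

```text
t 12.63 pos [ 0.6371 -0.0119  0.2218] yaw 9.96 zax [ 1.e-04  1.e-04 -1.e+00] F [ 0.5  0.4 -0.3] w 0.001 g 0.0 q1,6 [-0.06 -0.23]
-0.12452678714087229
w10 front -0.023 -> post -0.05 remaining -0.0005
ring z [0.0653 0.0667 0.0678]
```

It snapped in: the carriage jumped about 3 mm ahead of the fingers and about 0 mm remains. I back off, rise and check.

>>> drive_tool([
  [0.004,-0.024,0],
  [0.011,-0.06,0],
  [0.014,-0.08,0.06],
  [0.014,-0.08,0.12],
  [0.014,-0.08,0.18],
  [0.014,-0.08,0.18],
  [0.014,-0.08,0.18],
  [0.014,-0.08,0.18],
], claw=[0,0,0,0,0,0,0,0], yaw=[0,0,0,0,0,0,0,0])

```text
time: 13.35
tool_pos: [0.644, -0.0528, 0.3117]
tcp_rot: [2.021, 2.405, -0.0]
wrist_force: [-0.3, 0.4, -0.0]
width: 0.003
grip_force: 0.0
```

Run:
```python
from h import *
st();front("w11");c=snap("side","d11")
a=cv2.imread("pics/w11.png");b=cv2.resize(c["color"][150:270,210:320,::-1],(385,420),interpolation=3)
cv2.imwrite("pics/m11.png",np.hstack([a[:,80:480],b]))
```

```text
t 13.35 pos [ 0.644  -0.0528  0.3117] yaw 9.93 zax [ 2.e-04 -2.e-04 -1.e+00] F [-0.3  0.4 -0. ] w 0.003 g 0.0 q1,6 [-0.12 -0.29]
w11 front -0.0235 -> post -0.0505 remaining 0.0
ring z [0.0654 0.0669 0.0692]
```

View pics/m11.png

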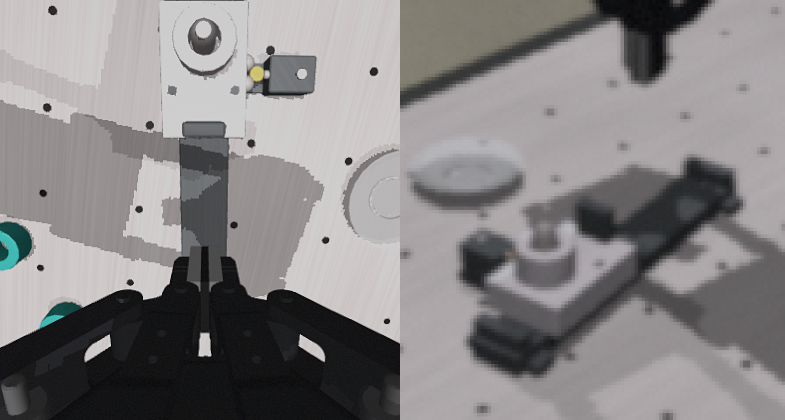

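The roller at (257,73) sits between the two studs, the ring is flat on the carriage, and the gripper is clear.

```bash
python3 -c "
from workcell import bot
print(bot.finish_job())"
```

```text
the job is handed in; nothing more can be done
None
```

The tall ring rests flat on the carriage over its post, the roller has snapped in between the two studs and holds the carriage there by itself, and I handed the job in at about 13 s of robot time.

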